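# Close the bearing housing and grease it

## Robot

A 6-joint arm with a two-finger parallel gripper is mounted at the origin on a cart in front of the work surface, level with it; the furniture and walls round the work are solid. World frame = base frame: x ahead of the robot, y to its left, z up, the work surface at z = 0. Lengths are in m, angles in rad, forces in N, time in s.
With the tool pointing down it reaches from about 0.275 to 0.775 m from the base axis. Payload 14.6 kg.
Tool frame: the origin (TCP) lies midway between the tips of the shut fingers; the grasp point (between the pads) lies r.hold_point_z behind it (r.hold_point_z is the distance from the TCP to the grasp point, in m); z points along the fingers, y is the line along which they close (so a half turn about z gives the same grasp; the last joint's range is limited). The gripper opens to 85 mm and grips with 20 to 120 N. Pads are 22 mm wide; open, the fingers measure 114 mm over their backs; the gripper's body (76 mm by 85 mm) begins 54 mm behind the grasp point. The pads swing forward as they close: fully open they stand 13 mm farther back than shut.
Start: joints at [0.959, 0.263, -0.048, 1.259, 0, 1.415], TCP at [0.232, 0.471, 0.231] pointing down, gripper open.
Joint ranges: [-2.65, 2.65], [-0.89, 1.7], [-1.18, 1.37], [-2.13, 2.11], [-1.35, 1.29], [-3.14, 3.14]. Speed limits (rad/s): [1.89, 1.89, 2.57, 2.79, 3.14, 3.14].

## Interface

Orientations are given as a unit quaternion [w, x, y, z].
In Python, from workcell import get_state, cams, order, r gives the robot as it stands.
- The arm moves only by the tool send_rows, never from a script. Its argument "deltas" is text: rows parted by semicolons, each of 5 numbers parted by spaces: the shift along the world's x, y, z in m, then the turn about the world's z in rad, then the finger opening in m, from 0 to 0.0854. A call has 1 to 5 rows; each row is the pose to reach, as a shift and turn from the pose commanded when the call began; what a row does not reach only later rows make up. A row lasts 1/10 s, in which the tool goes at most 50 mm and 8.59 degrees, less where a joint would pass 70% of its speed; a pose out of reach is approached as far as the arm can. A call with a gripper value outside its range is refused whole. The fingers move at their own pace and stop on an object; "grip_force" is the grip in N (left out, the last holds). Time passes only in rows, so rows that repeat a pose let the fingers close. It gives the time, the measured TCP pose, the force, the opening and the grip force at its end, in the units of the state.
- get_state(): the state, without advancing time (a new reading comes with each control period).
- cams.grab_frame(name): name is "scene" or "top" or "wrist"; returns (picture, depth): 400x640x3 uint8, red, green, blue; 400x640 float32, m along the optical axis (not along the pixel's ray), 0 where there is no reading.
- cams.get_calibration(name): a dict with "vfov" (degrees; the focal length in pixels is half the picture's height over the tangent of half this angle, whatever the lens; pixels are square), "cx", "cy" (the principal point, pixels), "R" (3x3) and "t" (3): a world point X has camera coordinates R X + t. Camera axes: x right, y down, z forward; pixel columns grow to the right and rows downward; lengths in m; the calibration is good to about 2 mm. A picture is of the moment at which its call begins: read the wrist's pose just before it. get_calibration takes no time and is no camera call; for the wrist camera it gives the pose at the moment of the call.
- order.close_job(): hands the job in; it is judged then, once.
The state is a dict: "clock": time; "q": joint angles; "dq": joint speeds; "joint_torque": joint torques, N m; "position": TCP position; "tcp_rot": TCP orientation; "ft_force": force on the tool from outside, world axes, zero at the start; "moment": the same for the moment, N m; "gripper_width": finger opening in m; "grasp_force": force on a finger pad.
Only numpy, scipy, OpenCV 4.12 (cv2) and the standard library are available. Lean on these libraries where they do the work, as an engineer would, in place of code of your own. Each camera call takes 0.05 s, during which the arm holds its last target. There are 200 camera calls.

## Task

Set the loose round cover onto the rim of the bearing housing so that it sits fully seated and level, and let go of it. Then lift the push-type grease gun out of its wooden stand, press its coupler squarely onto the tilted grease nipple until it snaps over the head, and push the gun's body on towards the nipple until its spring is pressed in by clearly more than half of its stroke. Finish like that, still gripping the gun and holding it against its spring.

Things in the scene. Friction and masses are not known exactly. Their poses are not given: they have to be found in the camera images.
- housing: Fixed grey bearing housing: square foot 130 x 130 x 12 mm with four bolts, on it an upright open round pot, outer diameter 100, inner 84 mm, rim 60 mm above the bench, a bearing inside up to 38 mm. Origin: centre of the underside, z up; its -x side (towards the robot) carries the boss with the grease nipple.
- housing_rim (a point): Centre of the housing's open mouth, in the plane of the rim (60 mm above the bench).
- cover: Loose round steel cover, 0.3 kg, spigot down. Origin: centre of the spigot's underside; z up the knob. Spigot 78 mm wide, 8 mm high, lower edge chamfered; flange 100 mm wide, 8 to 16 mm; round knob 26 mm wide up to 46 mm. The spigot drops into the housing's mouth with 3 mm play all round, the flange rests on the rim: seated, the origin is 8 mm below the rim centre.
- stand: Fixed turned wooden ring standing on the bench, outer diameter 74 mm, bore 46 mm, 72 mm high. Origin: centre of the underside, z up. The grease gun hangs upright in it by its flange.
- gun: Push-type grease gun, 0.45 kg, upright in the stand, coupler down. z: its long axis, from coupler to top end. Origin: centre of the underside of the flange (58 mm wide, 6 mm thick) that rests on the stand. Above: conical neck to 30 mm, black square grip 30 x 30 mm from 29 to 101 mm (flats face the gun's x and y), cap to 110 mm. Below: nozzle and coupler, 36 mm wide, reaching 63 mm down.
- gun_nozzle (a joint): How far the nozzle has been pushed up into the gun's body, against its spring: 0 (out) to 0.016 m (fully in). The spring needs about 9 N to begin to move and about 17 N fully in.
- coupler (a point): Centre of the flat stop face in the coupler, on the gun's axis, 50 mm below the gun's origin while the spring is out. Four sprung jaws reach 13 mm further down; their lips, 9 mm below the stop face on a 16 mm circle, ride over the nipple's head at about 6 to 9 N and snap in under it; then the stop face rests on the head's top.
- nipple: Grease nipple on the housing's front boss, leaning 20 degrees from upright, away from the housing's centre. Origin: on the boss, at the foot of its 12 mm wide neck; z is its axis, pointing out. Button head 9 to 18 mm along z: 22 mm wide at 12 to 13 mm, then a 45 degree cone to a flat top 12 mm wide at 18 mm.
- nipple_top (a point): Centre of the flat top of the nipple's head, 18 mm along the nipple's axis from its origin.
Not all that is in view belongs to the job. Leave any yellow look-alike of the cover alone.

How it is judged:
By the outcome, as a careful person would: the job done as asked, in the order asked, and still so for the second after the job is handed in, while the arm keeps its last pose, push and grip.
It also fails if it takes over 58 s, if anything falls off the work surface, if the arm or the gripper's body presses on something with over 40 N, if the wrist force passes 120 N, or if a joint passes its speed limit or range.

## Working session

There is one attempt and no reset: what is moved stays moved. The work goes in short steps, Python scripts to look and compute and a tool call to move; the robot and the scene stay as the last step left them, time stands still between calls to the robot, and variables do not carry over. Pictures are saved under pics/ and viewed, at most 10 in all, crops included, and the job is handed in when it is done.

Besides the shell and the picture viewer there is one more tool, called after "Call:" as name(argument=value, ...) on one line, values as JSON. send_rows: Moves the arm, as the interface text tells. Its arguments: {"type":"object","properties":{"deltas":{"type":"string"},"grip_force":{"type":"number"}},"required":["deltas"]}

```bash
mkdir -p pics; ls; cat > h.py <<'E'
from workcell import get_state, cams, order, r
import numpy as np, cv2
def f(c): return 200/np.tan(np.radians(c["vfov"])/2)
def cloud(c,d):
    v,u=np.mgrid[:d.shape[0],:d.shape[1]]
    p=np.stack([(u-c["cx"])/f(c)*d,(v-c["cy"])/f(c)*d,d],-1)
    return (p-np.array(c["t"]))@np.array(c["R"])
E
python3 - <<'E'
from h import *
print(get_state()); print(r, [a for a in dir(r) if a[0]!='_'], r.hold_point_z)
for n in ("scene","top","wrist"):
    c=cams.get_calibration(n); i,d=cams.grab_frame(n)
    np.savez(f"{n}0.npz",i=i,d=d,**{k:c[k] for k in c})
    cv2.imwrite(f"pics/{n}0.png",i[:,:,::-1]); print(n,c)
E
```

```text
pics
{'clock': 0.0, 'q': array([ 9.58691749e-01,  2.63549325e-01, -4.89092729e-02,  1.25937718e+00,
       -1.20996274e-05,  1.41552961e+00]), 'dq': array([-0.00078761, -0.0001198 , -0.00042443,  0.00127886,  0.00035877,
       -0.00137413]), 'joint_torque': array([-2.33889565e-03, -6.37621951e+01,  3.84552276e+01,  1.39091947e-02,
       -2.54486149e-04, -9.10397773e-06]), 'position': array([0.23143032, 0.47095832, 0.23082155]), 'tcp_rot': array([-1.88945350e-04,  2.26437772e-01,  9.74025495e-01, -4.84203818e-04]), 'ft_force': array([ 0.38077958, -0.58044719,  0.72131516]), 'moment': array([-0.00730891, -0.01871598,  0.02425396]), 'grasp_force': 0.0, 'gripper_width': 0.08536796555001896}
<Robot object at 0x7eff89167b60> ['MotionError', 'hold_point_z'] 0.0187
scene {'vfov': 57.77058395172781, 'cx': 325.13778028355586, 'cy': 203.5204289863339, 'R': array([[-0.64448681, -0.76461368,  0.00163435],
       [-0.5277706 ,  0.44330499, -0.72452665],
       [ 0.55325848, -0.46781043, -0.68924485]]), 't': array([0.27548851, 0.40194794, 0.55601187])}
top {'vfov': 47.623327345938385, 'cx': 321.1194312848888, 'cy': 199.4055425656228, 'R': array([[-0.02410921, -0.99964766,  0.0111038 ],
       [-0.99394668,  0.0227779 , -0.1074763 ],
       [ 0.10718551, -0.01362776, -0.99414564]]), 't': array([-0.10874214,  0.58613993,  1.23385156])}
wrist {'vfov': 62.834226368817134, 'cx': 317.67503064331765, 'cy': 205.89264040561082, 'R': array([[ 0.44089084,  0.89756008, -0.00107918],
       [ 0.85693188, -0.42057559,  0.29796631],
       [ 0.26698879, -0.1322954 , -0.95457578]]), 't': array([-0.5247441 , -0.03898968,  0.37966736])}
```

View pics/top0.png

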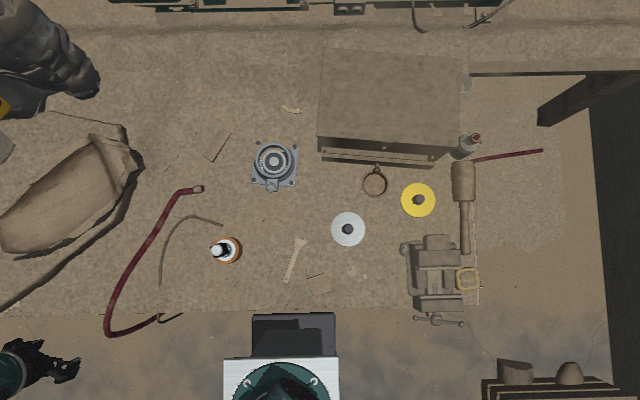

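View pics/scene0.png

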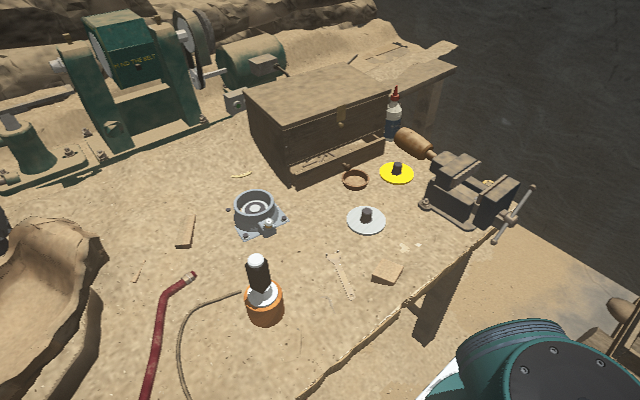

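```bash
cat > m.py <<'E'
from h import *
from scipy.optimize import least_squares
def circ(P):
    s=least_squares(lambda q:np.hypot(P[:,0]-q[0],P[:,1]-q[1])-q[2],[*P[:,:2].mean(0),.03],loss='soft_l1',f_scale=.001)
    return s.x.round(4)
C={}
for n in ("top","scene"):
    z=np.load(n+"0.npz"); C[n]=(cloud(z,z["d"]),z["i"])
W,I=C["top"]
g=lambda v,u:W[v,u].round(4)
print("cover",g(229,340),g(229,348),"yellow",g(200,408),"hous",g(163,274),"gun",g(249,218),g(249,226))
E
python3 - <<'E'
from m import *
def near(W,c,rad,z0,z1):
    m=(np.hypot(W[...,0]-c[0],W[...,1]-c[1])<rad)&(W[...,2]>z0)&(W[...,2]<z1); return m
for n in C:
    W,I=C[n]
    cv=C["top"][0][229,348]; ho=C["top"][0][163,274]; gu=C["top"][0][249,226]
    for nm,c,rad,z0,z1 in (("flange",cv,.07,.010,.022),("knobtop",cv,.03,.040,.052),("rim",ho,.08,.055,.066),("stand top/flange",gu,.05,.066,.084),("grip",gu,.05,.11,.165),("cap",gu,.05,.175,.19)):
        m=near(W,c,rad,z0,z1); P=W[m]
        if len(P)<8: print(n,nm,len(P)); continue
        print(n,nm,len(P),"mean",P.mean(0).round(4),"mid",((P.min(0)+P.max(0))/2).round(4),"ext",np.ptp(P,0).round(4),"circ",circ(P))
def crop(n,r0,r1,c0,c1,k): return cv2.resize(C[n][1][r0:r1,c0:c1,::-1],None,fx=k,fy=k,interpolation=cv2.INTER_CUBIC)
a=crop("top",135,270,205,305,4); b=crop("scene",180,315,220,320,4)
cv2.imwrite("pics/crop1.png",np.hstack([a,b]))
a=crop("top",170,260,320,445,3); b=crop("scene",150,240,335,460,3)
cv2.imwrite("pics/crop2.png",np.hstack([a,b]))
E
```

```text
cover [ 0.5002 -0.1736  0.0193] [ 0.4985 -0.1941  0.0468] yellow [ 0.5778 -0.3689  0.0164] hous [0.6883 0.0071 0.0384] gun [0.452  0.1324 0.1831] [0.4517 0.1217 0.1392]
top flange 1044 mean [ 0.5048 -0.195   0.0156] mid [ 0.5042 -0.1939  0.016 ] ext [0.1279 0.1363 0.012 ] circ [ 0.5037 -0.1955  0.0392]
top knobtop 66 mean [ 0.5008 -0.1956  0.0457] mid [ 0.5013 -0.1958  0.0453] ext [0.0223 0.0247 0.0103] circ [ 0.5008 -0.1956  0.0088]
top rim 341 mean [0.6853 0.0086 0.0603] mid [0.6763 0.0064 0.0605] ext [0.1346 0.0968 0.0108] circ [0.6923 0.0071 0.0463]
top stand top/flange 356 mean [0.4505 0.128  0.0752] mid [0.4507 0.1336 0.0752] ext [0.0718 0.0662 0.0175] circ [0.4503 0.1388 0.0302]
top grip 63 mean [0.45   0.1257 0.1386] mid [0.4495 0.1307 0.1374] ext [0.0353 0.0243 0.0546] circ [0.4504 0.139  0.0178]
top cap 112 mean [0.4501 0.1365 0.1815] mid [0.4508 0.1369 0.1811] ext [0.0268 0.0277 0.0116] circ [0.45   0.1364 0.0101]
scene flange 858 mean [ 0.4995 -0.192   0.0159] mid [ 0.5089 -0.2012  0.0158] ext [0.1169 0.1111 0.0115] circ [ 0.5041 -0.1982  0.0395]
scene knobtop 69 mean [ 0.4992 -0.1941  0.0453] mid [ 0.5002 -0.1952  0.0446] ext [0.0231 0.0218 0.0086] circ [ 0.4995 -0.1945  0.0089]
scene rim 390 mean [0.6839 0.0093 0.0595] mid [0.6763 0.0069 0.06  ] ext [0.1354 0.0983 0.01  ] circ [0.6915 0.0075 0.0462]
scene stand top/flange 665 mean [0.4383 0.141  0.0746] mid [0.4492 0.1358 0.075 ] ext [0.072  0.0712 0.0178] circ [0.4518 0.1355 0.0298]
scene grip 409 mean [0.4405 0.1409 0.1385] mid [0.445  0.1365 0.1376] ext [0.0268 0.037  0.0548] circ [0.4512 0.1362 0.017 ]
scene cap 192 mean [0.4478 0.1376 0.1806] mid [0.4503 0.1367 0.1794] ext [0.0291 0.0275 0.0088] circ [0.4483 0.1374 0.01  ]
```

View pics/crop1.png

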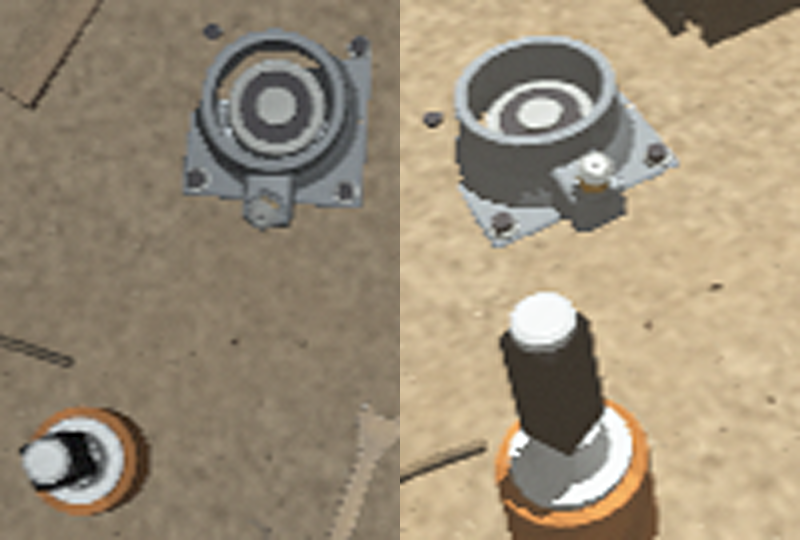

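View pics/crop2.png

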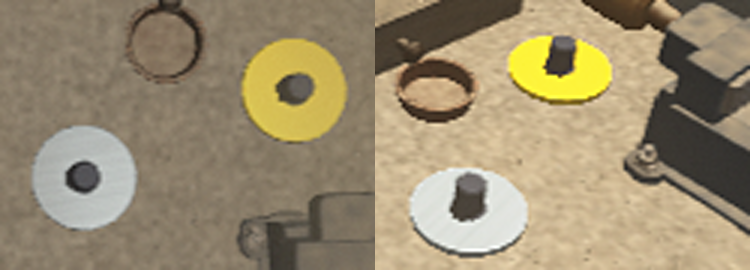

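The cover meant is the steel-grey disc at top (348,229), world about (0.500,-0.195). The yellow one at (418,200) is the look-alike and the brown ring at (375,183) is scrap. In the crop, the nipple sits on the housing's boss at scene (269,221). I'll look from above the housing with the wrist camera on the way.

Call:
send_rows(deltas="0.04 -0.04 0.03 0.15 0.085; 0.07 -0.08 0.03 0.3 0.085; 0.1 -0.12 0.03 0.42 0.085; 0.13 -0.17 0.03 0.5 0.085; 0.15 -0.22 0.03 0.5 0.085")

```text
clock: 0.65
position: [0.3655, 0.2844, 0.261]
tcp_rot: [0.0, -0.024, 1.0, -0.0]
ft_force: [2.0, 0.3, -0.1]
gripper_width: 0.0852
grasp_force: 0.0
```

Call:
send_rows(deltas="0.02 -0.04 0 0 0.085; 0.05 -0.08 0 0 0.085; 0.08 -0.12 0 0 0.085; 0.11 -0.16 0 0 0.085; 0.13 -0.2 0 0 0.085")

```text
clock: 1.15
position: [0.4959, 0.0838, 0.2608]
tcp_rot: [-0.0, -0.021, 1.0, 0.0]
ft_force: [0.8, 0.9, 0.1]
gripper_width: 0.0853
grasp_force: 0.0
```

Call:
send_rows(deltas="0.005 -0.04 0 0 0.085; 0.005 -0.04 0 0 0.085; 0.005 -0.04 0 0 0.085")

```text
clock: 1.45
position: [0.4995, 0.0453, 0.2609]
tcp_rot: [-0.0, -0.021, 1.0, 0.0]
ft_force: [0.3, 0.3, 0.0]
gripper_width: 0.0851
grasp_force: 0.0
```

```bash
python3 - <<'E'
from h import *
s=get_state(); print(s["position"],s["tcp_rot"],s["ft_force"])
c=cams.get_calibration("wrist"); i,d=cams.grab_frame("wrist")
np.savez("wrist1.npz",i=i,d=d,**{k:c[k] for k in c})
cv2.imwrite("pics/wrist1.png",i[:,:,::-1])
E
```

```text
[0.49946113 0.04528606 0.26086189] [-3.11714978e-04 -2.05928929e-02  9.99787886e-01  1.33559564e-04] [0.30992272 0.33548879 0.0425948 ]
```

View pics/wrist1.png

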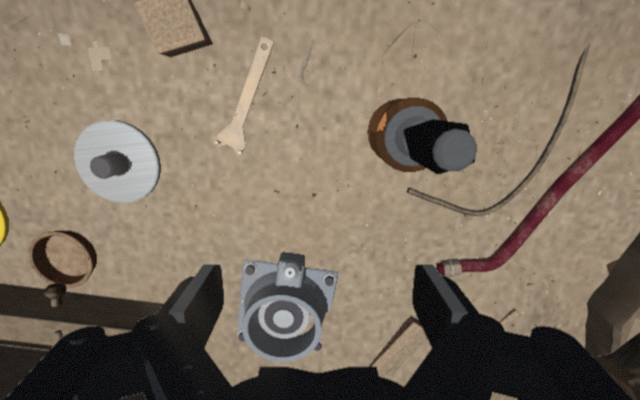

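```bash
cat > n.py <<'E'
from h import *
from m import circ
def load(n):
    z=np.load(n+".npz"); return z,cloud(z,z["d"])
E
python3 - <<'E' | grep -v "^cover \["
from n import *
z,W=load("wrist1")
for v in range(258,288,2):
    print(v,[tuple((W[v,u]*1000).round().astype(int)) for u in (285,288,291,294,297)])
m=(np.hypot(W[...,0]-.692,W[...,1]-.007)<.07)&(abs(W[...,2]-.060)<.003)&(W[...,0]>.645); print("rim",m.sum(),circ(W[m]))
m=(np.hypot(W[...,0]-.5,W[...,1]+.195)<.03)&(abs(W[...,2]-.046)<.003); print("knob",m.sum(),circ(W[m]),W[m].mean(0))
m=(np.hypot(W[...,0]-.5,W[...,1]+.195)<.07)&(abs(W[...,2]-.016)<.004); print("flange",circ(W[m]),(W[m].max(0)+W[m].min(0))/2)
m=(np.hypot(W[...,0]-.45,W[...,1]-.137)<.05)&(abs(W[...,2]-.182)<.004); print("cap",circ(W[m]),W[m].mean(0))
# foot yaw: mask z 6..17mm near the housing; edges
m=(np.hypot(W[...,0]-.692,W[...,1]-.007)<.11)&(abs(W[...,2]-.012)<.003)
P=(W[m][:,:2]).astype(np.float32); print("foot",cv2.minAreaRect(P))
for n in("top0","scene0"):
    zz,V=load(n)
    m=(np.hypot(V[...,0]-.692,V[...,1]-.007)<.098)&(abs(V[...,2]-.012)<.003); print(n,cv2.minAreaRect(V[m][:,:2].astype(np.float32)))
    m=(np.hypot(V[...,0]-.62,V[...,1]-.01)<.03)&(V[...,2]>.03); P=V[m]; P=P[P[:,2].argsort()[-25:]]; print("top pts",P.mean(0),P[:,2])
    m=(np.hypot(V[...,0]-.4505,V[...,1]-.1365)<.04)&(V[...,2]>.11)&(V[...,2]<.165); print("grip",cv2.minAreaRect(V[m][:,:2].astype(np.float32)))
i=z["i"][240:300,255:335,::-1]
t=np.load("scene0.npz")["i"][200:245,240:300,::-1]
cv2.imwrite("pics/nip.png",np.hstack([cv2.resize(i,(480,360),interpolation=2),cv2.resize(t,(320,240),interpolation=2).repeat(1,0) if 0 else cv2.copyMakeBorder(cv2.resize(t,(320,240),interpolation=2),0,120,0,0,0)]))
E
```

```text
258 [(np.int64(610), np.int64(9), np.int64(30)), (np.int64(611), np.int64(13), np.int64(28)), (np.int64(611), np.int64(16), np.int64(29)), (np.int64(611), np.int64(20), np.int64(27)), (np.int64(611), np.int64(24), np.int64(28))]
260 [(np.int64(609), np.int64(10), np.int64(38)), (np.int64(608), np.int64(13), np.int64(39)), (np.int64(608), np.int64(17), np.int64(40)), (np.int64(608), np.int64(21), np.int64(39)), (np.int64(613), np.int64(24), np.int64(28))]
262 [(np.int64(610), np.int64(10), np.int64(41)), (np.int64(611), np.int64(13), np.int64(39)), (np.int64(604), np.int64(18), np.int64(53)), (np.int64(610), np.int64(21), np.int64(40)), (np.int64(610), np.int64(25), np.int64(40))]
264 [(np.int64(605), np.int64(11), np.int64(56)), (np.int64(605), np.int64(15), np.int64(56)), (np.int64(605), np.int64(18), np.int64(55)), (np.int64(606), np.int64(22), np.int64(54)), (np.int64(613), np.int64(25), np.int64(40))]
266 [(np.int64(607), np.int64(11), np.int64(57)), (np.int64(606), np.int64(15), np.int64(59)), (np.int64(606), np.int64(19), np.int64(59)), (np.int64(607), np.int64(22), np.int64(57
[... 3099 characters left out ...]
.06568509 0.06584665
 0.06750758]
grip ((0.44629552960395813, 0.12724444270133972), (0.018127169460058212, 0.038432005792856216), 67.82506561279297)
scene0 ((0.6803300380706787, 0.008930474519729614), (0.194538876414299, 0.17079733312129974), 82.65208435058594)
top pts [0.618662   0.01557428 0.06286145] [0.06149981 0.06152875 0.06154111 0.06158254 0.06160471 0.06163194
 0.06175095 0.06212083 0.06215705 0.06218965 0.06246768 0.06293972
 0.06300907 0.06307173 0.06318416 0.0632154  0.06328536 0.06338278
 0.06347566 0.06396153 0.06410976 0.06414031 0.06420968 0.06447918
 0.06499689]
grip ((0.44124332070350647, 0.14019876718521118), (0.039657335728406906, 0.020864591002464294), 67.73905181884766)
```

View pics/nip.png

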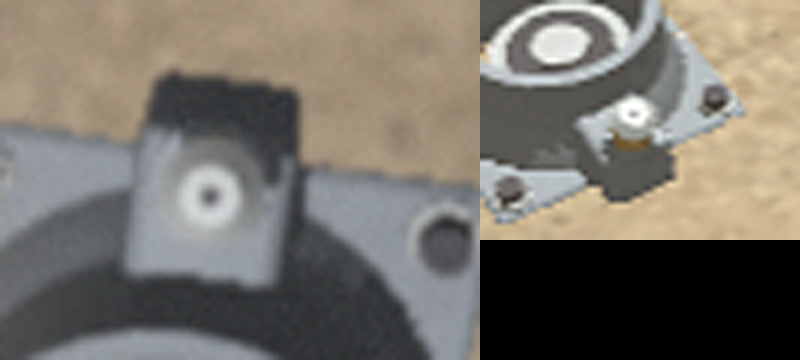

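```bash
python3 - <<'E' | grep -v "^cover \["
from n import *
def ray(z,u,v):
    R=z["R"];c=-R.T@z["t"]; k=f(z); d=R.T@np.array([(u-z["cx"])/k,(v-z["cy"])/k,1]); return c,d/np.linalg.norm(d)
zw,Ww=load("wrist1"); zs,_=load("scene0"); zt,Wt=load("top0")
A=np.zeros((3,3));b=np.zeros(3)
for z,u,v in((zw,290,272.7),(zs,268.7,221.4)):
    c,d=ray(z,u,v); M=np.eye(3)-np.outer(d,d); A+=M;b+=M@c
p=np.linalg.solve(A,b);print("nipple tri",p)
def atz(z,u,v,h): c,d=ray(z,u,v); return (c+d*(h-c[2])/d[2]).round(4)
print("wrist at .0615",atz(zw,290,272.7,.0615),"scene",atz(zs,268.7,221.4,.0615))
L=atz(zw,249,268,.018);R_=atz(zw,329.5,280.3,.018);print("bolts wrist",L,R_,np.degrees(np.arctan2(-(L-R_)[0]*-1,-(L-R_)[1])))
q=lambda x,y:(205+x/4,135+y/4)
B=[atz(zt,*q(x,y),.018) for x,y in((195,180),(346,192),(358,47),(212,31))];print("bolts top",B,np.mean(B,0))
for z,W in((zw,Ww),(zt,Wt)):
    # grip yaw: edges of vertical faces
    m=(np.hypot(W[...,0]-.4498,W[...,1]-.1365)<.03)&(W[...,2]>.11)&(W[...,2]<.165)
    print("grip",m.sum(),cv2.minAreaRect(W[m][:,:2].astype(np.float32)))
_,Ws=load("scene0")
m=(np.hypot(Ws[...,0]-.4498,Ws[...,1]-.1365)<.03)&(Ws[...,2]>.11)&(Ws[...,2]<.165)
P=Ws[m][:,:2]; 
# fit yaw so points lie on square's 2 faces
from scipy.optimize import least_squares
def res(q):
    c,s=np.cos(q[2]),np.sin(q[2]); x=(P-q[:2])@np.array([[c,-s],[s,c]]); return np.abs(x).max(1)-.015
for y0 in np.radians([-40,-20,0,20,40]):
    s=least_squares(res,[.4498,.1365,y0],loss='soft_l1',f_scale=.001); print(s.x[:2].round(4),np.degrees(s.x[2]).round(1),s.cost)
# stand
for n,W in (("w",Ww),("s",Ws),("t",Wt)):
    m=(abs(np.hypot(W[...,0]-.4498,W[...,1]-.1365)-.033)<.006)&(abs(W[...,2]-.072)<.0025); print(n,m.sum(),circ(W[m]))
E
```

```text
nipple tri [0.61163767 0.01747123 0.06295847]
wrist at .0615 [0.6132 0.0178 0.0615] scene [0.6121 0.0165 0.0615]
bolts wrist [ 0.6326 -0.0391  0.018 ] [0.6464 0.0673 0.018 ] -7.389966041919624
bolts top [array([0.6446, 0.0668, 0.018 ]), array([ 0.6336, -0.0399,  0.018 ]), array([ 0.7381, -0.0502,  0.018 ]), array([0.752 , 0.0538, 0.018 ])] [0.692075 0.007625 0.018   ]
grip 1017 ((0.4461650550365448, 0.12841010093688965), (0.020450936630368233, 0.03977518156170845), 67.32599639892578)
grip 63 ((0.44629552960395813, 0.12724444270133972), (0.018127169460058212, 0.038432005792856216), 67.82506561279297)
[0.4509 0.1363] -69.2 4.128273534677642e-05
[0.4509 0.1363] 20.8 4.128273534677642e-05
[0.4509 0.1363] 20.8 4.128273534677732e-05
[0.4509 0.1363] 20.8 4.128273534677643e-05
[0.4509 0.1363] 20.8 4.128273534677643e-05
w 1245 [0.45   0.1381 0.0332]
s 326 [0.4513 0.1361 0.0332]
t 142 [0.4501 0.1377 0.0331]
```

Call:
send_rows(deltas="0 -0.05 0 0 0.07; 0 -0.1 0 0 0.07; 0.001 -0.15 0 0 0.07; 0.001 -0.2 -0.03 0 0.07; 0.001 -0.24 -0.06 0 0.07")

```text
clock: 2.0
position: [0.5011, -0.1882, 0.2061]
tcp_rot: [0.001, -0.022, 1.0, -0.001]
ft_force: [0.9, 0.1, -0.1]
gripper_width: 0.0697
grasp_force: 0.0
```

Call:
send_rows(deltas="0 0 -0.05 0 0.07; 0 0 -0.1 0 0.07; 0 0 -0.14 0 0.07; 0 0 -0.165 0 0.07; 0 0 -0.179 0 0.07")

```text
clock: 2.5
position: [0.4998, -0.1853, 0.0249]
tcp_rot: [-0.001, -0.023, 1.0, 0.001]
ft_force: [-0.5, -0.8, -0.2]
gripper_width: 0.0698
grasp_force: 0.0
```

Call:
send_rows(deltas="0 0 0 0 0.02; 0 0 0 0 0.02; 0 0 0 0 0.02; 0 0 0 0 0.02; 0 0 0 0 0.02", grip_force=60)

```text
clock: 3.0
position: [0.5015, -0.1875, 0.0285]
tcp_rot: [0.001, -0.022, 1.0, -0.001]
ft_force: [-0.6, 0.6, 8.6]
gripper_width: 0.0235
grasp_force: 58.6
```

```bash
python3 - <<'E'
from h import *
s=get_state(); print(s["position"],s["ft_force"],s["moment"],s["gripper_width"])
i,d=cams.grab_frame("scene"); w,d=cams.grab_frame("wrist")
a=cv2.resize(i[150:270,300:460,::-1],(640,480)); b=cv2.resize(w[150:400,160:480,::-1],(640,500))
cv2.imwrite("pics/g1.png",np.hstack([cv2.resize(a,(400,300)),cv2.resize(b,(400,300))]))
E
```

```text
[ 0.50153763 -0.1875355   0.02853639] [-0.60016999  0.61257347  8.63106063] [0.1305218  0.08171441 0.01145413] 0.023462003531575102
```

View pics/g1.png

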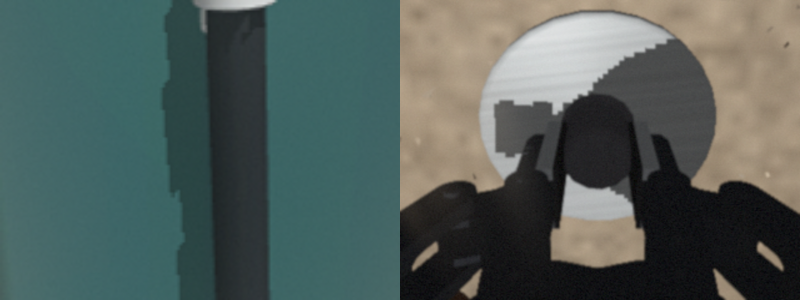

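Call:
send_rows(deltas="0 0 0 0 0.06; 0 0 0 0 0.06; 0 0 0 0 0.06; 0 0 0 0 0.06; 0 0 0 0 0.06")

```text
clock: 3.6
position: [0.5005, -0.1874, 0.027]
tcp_rot: [-0.0, -0.022, 1.0, 0.0]
ft_force: [-0.3, 0.3, -0.8]
gripper_width: 0.0596
grasp_force: 0.0
```

```bash
python3 - <<'E'
from h import *
s=get_state(); print(s["position"],s["ft_force"],s["gripper_width"],s["dq"])
c=cams.get_calibration("wrist");w,d=cams.grab_frame("wrist")
W=cloud(c,d)
m=(np.hypot(W[...,0]-.5,W[...,1]+.192)<.02)&(abs(W[...,2]-.046)<.004); print(m.sum(),W[m].mean(0),(W[m].max(0)+W[m].min(0))/2,np.ptp(W[m],0))
m=(np.hypot(W[...,0]-.5,W[...,1]+.192)<.06)&(abs(W[...,2]-.016)<.004); print(m.sum(),W[m].min(0),W[m].max(0))
E
```

```text
[ 0.50051608 -0.18736069  0.02695469] [-0.28883951  0.25705978 -0.80509266] 0.05960471796055124 [-0.00032333  0.00137201 -0.00091664 -0.00020104  0.00090247  0.00106636]
2379 [ 0.49864577 -0.1875324   0.04546763] [ 0.49971036 -0.18753709  0.04490757] [0.02427743 0.02561151 0.00581455]
20702 [ 0.45062025 -0.23700579  0.01203033] [ 0.55066498 -0.13794731  0.0199962 ]
```

Call:
send_rows(deltas="0 0 -0.007 0 0.06; 0 0 -0.007 0 0.015; 0 0 -0.007 0 0.015; 0 0 -0.007 0 0.015; 0 0 -0.007 0 0.015", grip_force=60)

```text
clock: 4.15
position: [0.5005, -0.1874, 0.0201]
tcp_rot: [-0.0, -0.022, 1.0, -0.0]
ft_force: [-1.4, 1.0, 1.7]
gripper_width: 0.0238
grasp_force: 59.5
```

Call:
send_rows(deltas="0 0 0 0 0.015; 0 0 0.03 0 0.015; 0 0 0.07 0 0.015; 0 0 0.07 0 0.015")

```text
clock: 4.55
position: [0.5025, -0.1884, 0.0939]
tcp_rot: [0.003, -0.022, 1.0, -0.002]
ft_force: [0.8, -0.2, -3.6]
gripper_width: 0.0239
grasp_force: 60.1
```

```bash
python3 - <<'E'
from h import *
s=get_state(); print(s["position"],s["ft_force"],s["moment"],s["gripper_width"],s["grasp_force"])
c=cams.get_calibration("wrist");w,d=cams.grab_frame("wrist")
W=cloud(c,d); cv2.imwrite("pics/g2.png",w[:,:,::-1])
m=(np.hypot(W[...,0]-.5,W[...,1]+.1875)<.06)&(W[...,2]>.06)&(W[...,2]<.1)
P=W[m]; z0=np.median(P[:,2]); m2=abs(P[:,2]-z0)<.006; P=P[m2]
A=np.c_[P[:,:2]-[.5,-.1875],np.ones(len(P))]; k=np.linalg.lstsq(A,P[:,2],rcond=None)[0]
print(z0,len(P),"tilt deg",np.degrees(k[:2]),k[2],P.min(0),P.max(0))
E
```

```text
[ 0.50253919 -0.18843112  0.09390208] [ 0.77178336 -0.16493087 -3.64425977] [-0.02427308 -0.05902727  0.00056371] 0.02386080254173028 60.136007435648935
0.08963468621962642 18746 tilt deg [ 0.53454221 -0.11794089] 0.08972528176723421 [ 0.45288765 -0.23818458  0.0836466 ] [ 0.55271659 -0.13885207  0.09562203]
```

Call:
send_rows(deltas="0 0.03 0.03 0 0.015; 0 0.07 0.06 0 0.015; 0.01 0.11 0.06 0 0.015; 0.03 0.15 0.06 0 0.015; 0.06 0.18 0.06 0 0.015")

```text
clock: 5.1
position: [0.5596, -0.005, 0.149]
tcp_rot: [-0.001, -0.022, 1.0, 0.0]
ft_force: [0.7, -1.0, -2.8]
gripper_width: 0.0244
grasp_force: 60.3
```

Call:
send_rows(deltas="0.03 0.015 0 0 0.015; 0.07 0.015 0 0 0.015; 0.105 0.015 0 0 0.015; 0.125 0.015 0 0 0.015; 0.131 0.015 0 0 0.015")

```text
clock: 5.6
position: [0.6926, 0.0077, 0.1472]
tcp_rot: [-0.001, -0.022, 1.0, 0.0]
ft_force: [-0.9, 0.7, -3.0]
gripper_width: 0.0242
grasp_force: 60.4
```

Call:
send_rows(deltas="0 0 -0.015 0 0.015; 0 0 -0.03 0 0.015; 0 0 -0.03 0 0.015")

```text
clock: 5.9
position: [0.6895, 0.0077, 0.1171]
tcp_rot: [-0.002, -0.022, 1.0, 0.0]
ft_force: [-0.6, -0.0, -2.6]
gripper_width: 0.0238
grasp_force: 60.3
```

```bash
python3 - <<'E'
from n import *
s=get_state(); print(s["position"],s["ft_force"])
c=cams.get_calibration("wrist");w,d=cams.grab_frame("wrist")
W=cloud(c,d); p=s["position"]
m=(np.hypot(W[...,0]-p[0],W[...,1]-p[1])<.07)&(abs(W[...,2]-(p[2]-.004))<.006); print("cover",W[m].min(0),W[m].max(0),(W[m].max(0)+W[m].min(0))/2)
m=(np.hypot(W[...,0]-.613,W[...,1]-.0175)<.02)&(W[...,2]>.05)
print("nip",m.sum(),W[m].mean(0),W[m].max(0))
E
```

```text
cover [ 0.5002 -0.1736  0.0193] [ 0.4985 -0.1941  0.0468] yellow [ 0.5778 -0.3689  0.0164] hous [0.6883 0.0071 0.0384] gun [0.452  0.1324 0.1831] [0.4517 0.1217 0.1392]
[0.68950578 0.00772875 0.11711369] [-0.56259016 -0.01953216 -2.64332246]
cover [ 0.63957324 -0.04208986  0.10715316] [0.73907021 0.05737782 0.11911327] [0.68932173 0.00764398 0.11313322]
nip 2066 [0.61438794 0.01055879 0.15991853] [0.62676888 0.02750949 0.26006726]
```

Call:
send_rows(deltas="0 0 0 0 0.015; 0 0 -0.012 0 0.015; 0 0 -0.02 0 0.015; 0 0 -0.02 0 0.015")

```text
clock: 6.35
position: [0.6907, 0.0077, 0.0984]
tcp_rot: [-0.001, -0.022, 1.0, 0.0]
ft_force: [-1.2, 0.0, -2.6]
gripper_width: 0.0244
grasp_force: 60.4
```

Call:
send_rows(deltas="0 0 -0.005 0 0.015; 0 0 -0.01 0 0.015; 0 0 -0.014 0 0.015; 0 0 -0.017 0 0.015; 0 0 -0.017 0 0.015")

```text
clock: 6.85
position: [0.6913, 0.0077, 0.0825]
tcp_rot: [-0.0, -0.022, 1.0, 0.0]
ft_force: [-0.0, 0.2, -1.4]
gripper_width: 0.0237
grasp_force: 60.4
```

Call:
send_rows(deltas="0 0 -0.002 0 0.015; 0 0 -0.003 0 0.015; 0 0 -0.003 0 0.015")

```text
clock: 7.15
position: [0.6915, 0.0076, 0.0799]
tcp_rot: [-0.0, -0.022, 1.0, 0.0]
ft_force: [-0.3, -0.6, -1.9]
gripper_width: 0.024
grasp_force: 60.4
```

Call:
send_rows(deltas="0 0 0 0 0.05; 0 0 0 0 0.05; 0 0 0 0 0.05; 0 0 0 0 0.05")

```text
clock: 7.55
position: [0.6916, 0.0076, 0.0802]
tcp_rot: [0.0, -0.022, 1.0, -0.0]
ft_force: [0.1, -0.4, -0.1]
gripper_width: 0.0499
grasp_force: 0.0
```

Call:
send_rows(deltas="0 0 0.03 0 0.05; 0 0 0.07 0 0.05; 0 0 0.11 0 0.06; -0.03 0.02 0.13 0 0.06; -0.07 0.04 0.13 0.14 0.06")

```text
clock: 8.05
position: [0.623, 0.0476, 0.2125]
tcp_rot: [0.003, -0.091, 0.996, -0.0]
ft_force: [-0.1, 0.6, 0.1]
gripper_width: 0.0599
grasp_force: 0.0
```

Call:
send_rows(deltas="-0.04 0.02 0.02 0.14 0.06; -0.08 0.04 0.03 0.18 0.06; -0.11 0.06 0.03 0.18 0.06; -0.14 0.08 0.03 0.18 0.06; -0.14 0.08 0.03 0.18 0.06")

```text
clock: 8.55
position: [0.4784, 0.1293, 0.2409]
tcp_rot: [0.0, -0.182, 0.983, 0.0]
ft_force: [0.2, 0.4, -0.1]
gripper_width: 0.0606
grasp_force: 0.0
```

```bash
python3 - <<'E' | grep -v "^cover \["
from n import *
s=get_state(); print(s["position"],s["tcp_rot"],s["q"])
for n in ("scene","wrist"):
    c=cams.get_calibration(n);w,d=cams.grab_frame(n); W=cloud(c,d)
    np.savez(n+"2.npz",i=w,d=d,**{k:c[k] for k in c})
    cv2.imwrite(f"pics/{n}2.png",w[:,:,::-1])
    m=(np.hypot(W[...,0]-.692,W[...,1]-.0075)<.055)&(abs(W[...,2]-.076)<.006)
    P=W[m]
    if len(P)>50:
        k=np.linalg.lstsq(np.c_[P[:,:2]-[.692,.0075],np.ones(len(P))],P[:,2],rcond=None)[0]
        print(n,len(P),np.degrees(k[:2]),"z",k[2],P.min(0),P.max(0))
    m=(np.hypot(W[...,0]-.4505,W[...,1]-.1367)<.03)&(abs(W[...,2]-.182)<.003)
    print("cap",m.sum(),W[m].mean(0),(W[m].max(0)+W[m].min(0))/2)
    P=W[(np.hypot(W[...,0]-.4505,W[...,1]-.1367)<.025)&(W[...,2]>.11)&(W[...,2]<.165)][:,:2]
    if len(P)>30:
        from scipy.optimize import least_squares
        def res(q):
            C,S=np.cos(q[2]),np.sin(q[2]); x=(P-q[:2])@np.array([[C,-S],[S,C]]); return np.abs(x).max(1)-.015
        print("grip",least_squares(res,[.4505,.1367,.36],loss='soft_l1',f_scale=.001).x)
E
```

```text
[0.47842012 0.12932354 0.24088564] [ 2.15384003e-04 -1.81747566e-01  9.83345173e-01  2.16535277e-04] [ 9.91443478e-02  2.09354932e-01 -9.58058203e-02  1.26524248e+00
  4.67535809e-04 -2.66382228e-01]
cap 161 [0.44904257 0.13675546 0.18144958] [0.44995546 0.13675011 0.18141907]
grip [0.45086227 0.13623463 0.37016693]
cap 1402 [0.44945145 0.1371979  0.18136817] [0.44985776 0.13743931 0.18156506]
grip [0.45009977 0.13780802 0.37128379]
```

Call:
send_rows(deltas="-0.028 0.008 0 0.005 0.06; -0.028 0.008 -0.03 0.005 0.06; -0.028 0.008 -0.07 0.005 0.06; -0.028 0.008 -0.1 0.005 0.06; -0.028 0.008 -0.114 0.005 0.06")

```text
clock: 9.15
position: [0.4532, 0.1349, 0.1234]
tcp_rot: [-0.001, -0.183, 0.983, 0.0]
ft_force: [-0.2, 0.4, -0.1]
gripper_width: 0.0602
grasp_force: 0.0
```

```bash
python3 - <<'E' | grep -v "^cover \["
from n import *
s=get_state(); print(s["position"],s["tcp_rot"],s["ft_force"])
for n in ("top","scene"):
    c=cams.get_calibration(n);w,d=cams.grab_frame(n); W=cloud(c,d)
    cv2.imwrite(f"pics/{n}3.png",w[:,:,::-1])
    m=(np.hypot(W[...,0]-.692,W[...,1]-.0075)<.055)&(abs(W[...,2]-.076)<.006)
    P=W[m]
    if len(P)>50:
        k=np.linalg.lstsq(np.c_[P[:,:2]-[.692,.0075],np.ones(len(P))],P[:,2],rcond=None)[0]
        print(n,len(P),np.degrees(k[:2]),"z",k[2],P.min(0),P.max(0))
E
```

```text
[0.45323625 0.13492775 0.12341346] [-1.43440135e-03 -1.82606011e-01  9.83185123e-01  2.36498774e-05] [-0.17172829  0.41844772 -0.11490294]
top 222 [0.01189236 0.14016075] z 0.07179599534268719 [ 0.64329909 -0.03978376  0.07001921] [0.73812861 0.05592207 0.08198193]
```

```bash
python3 - <<'E' | grep -v "^cover \["
from n import *
c=cams.get_calibration("top");w,d=cams.grab_frame("top"); W=cloud(c,d)
cv2.imwrite("pics/top4.png",cv2.resize(w[120:280,180:330,::-1],(600,640))[:600])
for rr in((.02,.05),):
    h=np.hypot(W[...,0]-.692,W[...,1]-.0075); m=(h<.046)&(h>.02)&(W[...,2]>.055)&(W[...,2]<.082); P=W[m]
    k=np.linalg.lstsq(np.c_[P[:,:2]-[.692,.0075],np.ones(len(P))],P[:,2],rcond=None)[0]
    print(len(P),np.degrees(k[:2]),"z",k[2])
    m=(h<.07)&(W[...,2]>.064)&(W[...,2]<.073); P=W[m]; print((P.max(0)+P.min(0))/2,np.ptp(P,0))
m=(h<.04)&(abs(W[...,2]-.098)<.005);print("knob",W[m].mean(0),m.sum())
E
```

```text
705 [-0.15192047 -0.00674305] z 0.0683654191463633
[0.69047426 0.00711711 0.06849564] [0.09757487 0.09875063 0.00898779]
knob [0.69038853 0.00658627 0.09785913] 69
```

View pics/top4.png

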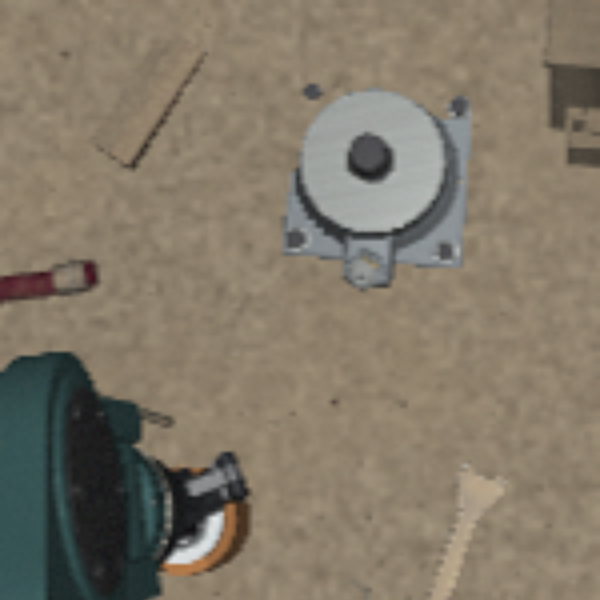

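Cover is seated: flange top at 68.4 mm and level within 0.2° (knob at crop (370,157)). Now gripping the gun.

Call:
send_rows(deltas="-0.003 0.002 0.003 0 0.06; -0.003 0.002 0.003 0 0.06; -0.003 0.002 0.003 0 0.02; -0.003 0.002 0.003 0 0.02; -0.003 0.002 0.003 0 0.02", grip_force=25)

```text
clock: 9.8
position: [0.4508, 0.1378, 0.1294]
tcp_rot: [0.0, -0.183, 0.983, 0.0]
ft_force: [-1.2, 1.8, 6.1]
gripper_width: 0.0294
grasp_force: 27.9
```

Call:
send_rows(deltas="0 0 0 0 0.02; 0 0 0 0 0.02; 0 0 0 0 0.02")

```text
clock: 10.1
position: [0.4508, 0.1377, 0.1294]
tcp_rot: [0.0, -0.183, 0.983, 0.0]
ft_force: [-1.4, 0.7, 5.5]
gripper_width: 0.0296
grasp_force: 27.9
```

Call:
send_rows(deltas="0 0 0.01 0 0.02; 0 0 0.02 0 0.02; 0 0 0.03 0 0.02; 0 0 0.038 0 0.02; 0 0 0.038 0 0.02")

```text
clock: 10.6
position: [0.4511, 0.1377, 0.1682]
tcp_rot: [0.001, -0.183, 0.983, -0.0]
ft_force: [-0.5, -0.7, -4.5]
gripper_width: 0.0295
grasp_force: 27.0
```

```bash
cat > gun.py <<'E'
from n import *
from scipy.optimize import least_squares
# estimate gun axis: fit square-prism grip (yaw, tilt) from camera clouds; returns grip dir and centre
def axis(ns=("scene","wrist","top"),save=None):
    s=get_state(); p=s["position"]; q=s["tcp_rot"]
    ty=np.arctan2(q[2]**2-q[1]**2,2*q[1]*q[2])  # tool y angle
    Y=np.array([np.cos(ty),np.sin(ty),0]); X=np.array([Y[1],-Y[0],0])*-1  # tool x
    print("tcp",p.round(4),"tool y deg",np.degrees(ty).round(2),"F",s["ft_force"].round(1),"w",s["gripper_width"].round(4))
    for n in ns:
        c=cams.get_calibration(n);w,d=cams.grab_frame(n); W=cloud(c,d)
        if save: cv2.imwrite(f"pics/{save}_{n}.png",w[:,:,::-1]); np.savez(f"{save}_{n}.npz",i=w,d=d,**{k:c[k] for k in c})
        D=W-(p+[0,0,.0187]); a=D@X; b=D@Y; z=D[...,2]
        m=(abs(b)<.013)&(abs(a)<.06)&(z<.028)&(z>-.035)&(w.max(2)<90)&(d>0)
        if m.sum()<30: print(n,m.sum()); continue
        # rear (+x tool side) surface line a = k z + c
        Q=np.c_[z[m],a[m]]
        s_=least_squares(lambda t:Q[:,1]-t[0]*Q[:,0]-t[1],[0,.015],loss='soft_l1',f_scale=.001).x
        print(n,m.sum(),"tilt deg",np.degrees(np.arctan(s_[0])).round(2),"offset*cos",(s_[1]*np.cos(np.arctan(s_[0]))).round(4))
E
python3 - <<'E' | grep -v "^cover \["
from gun import *
axis(save="a")
E
```

```text
Traceback (most recent call last):
  File "gun.py", line 8, in axis
    print("tcp",p.round(4),"tool y deg",np.degrees(ty).round(2),"F",s["ft_force"].round(1),"w",s["gripper_width"].round(4))
                                                                                               ^^^^^^^^^^^^^^^^^^^^^^^^
AttributeError: 'float' object has no attribute 'round'
```

Call:
send_rows(deltas="-0.009 -0.0035 0 0 0.02; -0.018 -0.007 0 0 0.02; -0.026 -0.01 0 0 0.02; -0.033 -0.0125 0 0 0.02; -0.038 -0.0145 0 0 0.02", grip_force=25)

```text
clock: 11.1
position: [0.4117, 0.1229, 0.1669]
tcp_rot: [-0.0, -0.183, 0.983, 0.0]
ft_force: [2.6, 0.5, -5.1]
gripper_width: 0.0298
grasp_force: 26.9
```

```bash
sed -i 's/s\["gripper_width"\].round(4)/s["gripper_width"]/' gun.py; python3 - <<'E' | grep -v "^cover \["
from gun import *
axis(save="a")
a=cv2.imread("pics/a_scene.png"); b=cv2.imread("pics/a_wrist.png")
cv2.imwrite("pics/a2.png",np.hstack([cv2.resize(a[180:360,180:340],(400,450)),cv2.resize(b,(400,250))[:] if 0 else cv2.resize(b[0:400,140:500],(400,450))]))
E
```

```text
tcp [0.4117 0.1229 0.1669] tool y deg 111.09 F [ 2.6  0.5 -5.1] w 0.029803999156694773
scene 107 tilt deg 14.88 offset*cos 0.0127
wrist 2421 tilt deg 14.0 offset*cos 0.0131
top 5
```

View pics/a2.png

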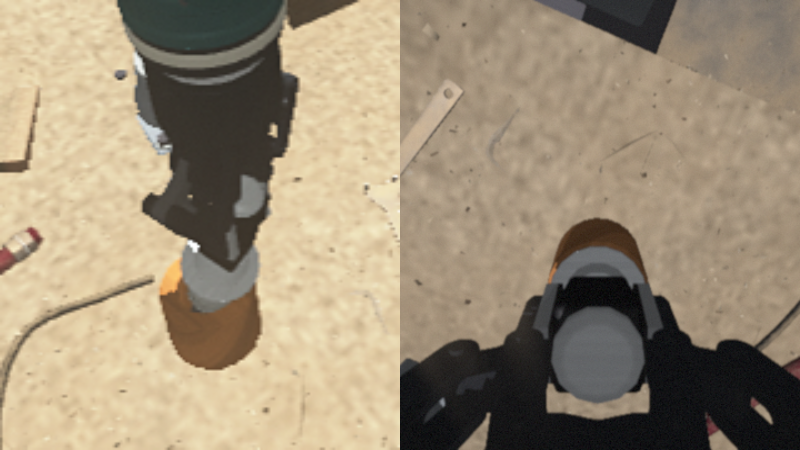

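Call:
send_rows(deltas="-0.005 -0.002 0 0 0.02; -0.009 -0.0035 0 0 0.02; -0.0125 -0.0048 0 0 0.02; -0.0125 -0.0048 0 0 0.02")

```text
clock: 11.65
position: [0.3997, 0.1182, 0.1671]
tcp_rot: [0.0, -0.183, 0.983, -0.0]
ft_force: [1.8, 0.5, -3.6]
gripper_width: 0.0301
grasp_force: 27.1
```

```bash
python3 - <<'E' | grep -v "^cover \["
from gun import *
axis(("wrist","scene"))
E
```

```text
tcp [0.3997 0.1182 0.1671] tool y deg 111.09 F [ 1.8  0.5 -3.6] w 0.030094896247029865
wrist 1829 tilt deg 16.49 offset*cos 0.012
scene 44 tilt deg 15.69 offset*cos 0.0121
```

```bash
cat >> gun.py <<'E'
def cap(n="wrist",save=None):
    s=get_state(); p=s["position"]; q=s["tcp_rot"]
    ty=np.arctan2(q[2]**2-q[1]**2,2*q[1]*q[2]); Y=np.array([np.cos(ty),np.sin(ty),0]); X=np.array([-Y[1],Y[0],0])
    c=cams.get_calibration(n);w,d=cams.grab_frame(n); W=cloud(c,d)
    if save: np.savez(save,i=w,d=d,**{k:c[k] for k in c})
    G=p+[0,0,.0187]; D=W-G; m=(np.linalg.norm(D-(.33*.034*X+[0,0,.032]),axis=-1)<.022)&(w.min(2)>70)&(d>0)
    L=np.stack([D[m]@X,D[m]@Y,D[m][:,2]],1)
    k=least_squares(lambda t:L[:,2]-L[:,:2]@t[:2]-t[2],[-.3,0,.04],loss='soft_l1',f_scale=.001).x
    nrm=np.array([-k[0],-k[1],1]); nrm/=np.linalg.norm(nrm); r_=abs(L[:,2]-L[:,:2]@k[:2]-k[2])<.003
    ce=(L[r_].max(0)+L[r_].min(0))/2
    print("cap",len(L),r_.sum(),"tilt along toolx",np.degrees(np.arctan(-k[0])).round(2),"tooly",np.degrees(np.arctan(-k[1])).round(2),"cap centre (tool x,y,up from grasp)",L[r_].mean(0).round(4),ce.round(4),"ext",np.ptp(L[r_],0).round(4),"toolY",np.degrees(ty).round(2),"tcp",p.round(4))
E
python3 - <<'E' | grep -v "^cover \["
from gun import *
cap()
E
```

```text
cap 5447 5303 tilt along toolx 22.67 tooly 0.16 cap centre (tool x,y,up from grasp) [ 0.0101 -0.0001  0.0299] [ 0.009  -0.0001  0.0291] ext [0.0263 0.0277 0.0135] toolY 111.09 tcp [0.3998 0.1182 0.167 ]
```

```bash
python3 - <<'E' | grep -v "^cover \["
from gun import *
for fn in ("wrist2","wrist1","a_wrist"):
    z,W=load(fn); i=z["i"]
    if fn!="a_wrist": m=(np.hypot(W[...,0]-.45,W[...,1]-.137)<.02)&(W[...,2]>.172); O=np.array([.45,.137,.182])
    else: O=np.array([.4117,.1229,.1669+.0187+.03]); m=(np.linalg.norm(W-O-[-.0075,-.003,0],axis=-1)<.022)&(i.min(2)>70)
    P=W[m]-O
    k=least_squares(lambda t:P[:,2]-P[:,:2]@t[:2]-t[2],[0,0,0],loss='soft_l1',f_scale=.001).x
    R=P[:,2]-P[:,:2]@k[:2]-k[2]; g=abs(R)<.003
    print(fn,g.sum(),np.degrees(np.arctan(k[:2])),np.hypot(*k[:2]),P[g].mean(0),np.ptp(P[g],0),R[g].std())
    # profile along tilt
    e=k[:2]/np.hypot(*k[:2]); t=(P[g][:,:2]-P[g][:,:2].mean(0))@e
    for a in np.arange(-.013,.013,.003):
        q=(t>=a)&(t<a+.003); print("  ",round(a,3),(P[g][q,2].mean()*1000).round(2) if q.any() else None,end="")
    print()
E
```

```text
wrist2 814 [78.90946795 73.6289868 ] 6.132945010023454 [0.00857864 0.00350616 0.12270913] [0.0334856  0.03178421 0.15268577] 0.0016852751192442245
   -0.013 None   -0.01 None   -0.007 None   -0.004 None   -0.001 131.15   0.002 138.99   0.005 None   0.008 None   0.011 None
wrist1 1374 [1.7526666  5.38001814] 0.09902239528032021 [-0.00058233 -0.00083465 -0.00084773] [0.02787482 0.02766505 0.00727505] 0.001203185605188462
   -0.013 -2.76   -0.01 -1.24   -0.007 -0.73   -0.004 -0.65   -0.001 -0.5   0.002 -0.45   0.005 -0.49   0.008 -0.46   0.011 -1.01
a_wrist 5303 [17.07447179  6.69138576] 0.32879596674649153 [-0.00836107 -0.00329502  0.00097069] [0.02739266 0.02780088 0.01147516] 0.0010749229347358862
   -0.013 -3.79   -0.01 -1.99   -0.007 -0.56   -0.004 0.41   -0.001 1.46   0.002 2.31   0.005 3.21   0.008 3.84   0.011 3.73
```

```bash
python3 - <<'E'
s=open("gun.py").read()
s=s.replace("    nrm=np.array([-k[0]","    for _ in range(3):\n        g=abs(L[:,2]-L[:,:2]@k[:2]-k[2])<.003; c0=(L[g].max(0)+L[g].min(0))[:2]/2; g&=np.hypot(*(L[:,:2]-c0).T)<.008; k=np.linalg.lstsq(np.c_[L[g][:,:2],np.ones(g.sum())],L[g][:,2],rcond=None)[0]\n    nrm=np.array([-k[0]")
open("gun.py","w").write(s)
E
python3 - <<'E' | grep -v "^cover \["
from gun import *
cap()
import gun
z,W=load("wrist1"); P=W[(np.hypot(W[...,0]-.4495,W[...,1]-.1362)<.008)&(W[...,2]>.172)]
print("upright ref",np.degrees(np.linalg.lstsq(np.c_[P[:,:2],np.ones(len(P))],P[:,2],rcond=None)[0][:2]))
z,W=load("a_wrist"); P=W[(np.linalg.norm(W-[.4034,.1196,.2166],axis=-1)<.0085)]
k=np.linalg.lstsq(np.c_[P[:,:2],np.ones(len(P))],P[:,2],rcond=None)[0][:2];print("a",len(P),np.degrees(np.arctan(np.hypot(*k))))
E
```

```text
cap 5461 5158 tilt along toolx 22.41 tooly 0.08 cap centre (tool x,y,up from grasp) [ 0.01 -0.    0.03] [ 0.009  -0.0001  0.0292] ext [0.0259 0.0275 0.0129] toolY 111.09 tcp [0.3999 0.1183 0.167 ]
upright ref [ 0.84566276 -0.55294258]
a 2044 16.413771523272587
```

```bash
cat > icp.py <<'E'
from gun import *
def sdf(L):  # L in gun frame -> approx unsigned distance to surface
    x,y,z=L.T; rr=np.hypot(x,y)
    def box(dx,dz): return np.minimum(np.maximum(dx,dz),0)+np.hypot(np.maximum(dx,0),np.maximum(dz,0))
    cyl=lambda R,a,b: box(rr-R,abs(z-(a+b)/2)-(b-a)/2)
    sq=np.maximum(abs(x),abs(y))-.015
    return np.min([cyl(.0138,.1,.110),box(sq,abs(z-.065)-.036),cyl(.029,0,.006)],0)
def fit(ns=("wrist","scene"),h=.077,t0=.35,verbose=True):
    s=get_state(); p=s["position"]; q=s["tcp_rot"]
    ty=np.arctan2(q[2]**2-q[1]**2,2*q[1]*q[2]); Y=np.array([np.cos(ty),np.sin(ty),0]); X=np.array([-Y[1],Y[0],0])
    G=p+[0,0,.0187]; out=[]
    def tog(L,t):  # L in (toolx,tooly,up) from grasp; t=[tilt x, tilt y, ox, oy, h]
        ax=np.array([np.tan(t[0]),np.tan(t[1]),1]); ax/=np.linalg.norm(ax)
        ex=np.array([1,0,0])-ax*ax[0]; ex/=np.linalg.norm(ex); ey=np.cross(ax,ex)
        D=L-np.array([t[2],t[3],0]); return np.c_[D@ex,D@ey,D@ax+t[4]]
    for n in ns:
        c=cams.get_calibration(n);w,d=cams.grab_frame(n); W=cloud(c,d); D=(W-G).reshape(-1,3)
        L=np.c_[D@X,D@Y,D[:,2]]; ok=(d.ravel()>0)&(np.linalg.norm(L,axis=1)<.12)
        L=L[ok]; rgb=w.reshape(-1,3)[ok]; t=np.array([t0,0,0,0,h])
        for it in range(8):
            g=tog(L,t); e=abs(sdf(g)); th=.006 if it<3 else .003
            sel=(e<th)&((g[:,2]<.02)|(g[:,2]>.102)|(abs(g[:,1])<.012))&(g[:,2]>-.001)
            sol=least_squares(lambda u:np.r_[sdf(tog(L[sel],u)),(u[3])*3],t,loss='soft_l1',f_scale=.001); t=sol.x
        g=tog(L[sel],t)
        print(n,sel.sum(),"flange",(g[:,2]<.01).sum(),"cap",(g[:,2]>.102).sum(),"tilt x,y",np.degrees(t[:2]).round(2),"ox,oy",t[2:4].round(4),"h",t[4].round(4),"rms",np.sqrt((sdf(g)**2).mean()).round(5))
        out.append(t)
    print("tcp",p.round(4),"toolY",np.degrees(ty).round(2),"F",s["ft_force"].round(1))
    return out
E
python3 - <<'E' | grep -v "^cover \["
from icp import *
fit()
E
```

```text
wrist 7987 flange 1041 cap 5677 tilt x,y [22.08 -0.06] ox,oy [-0.0028 -0.0001] h 0.0771 rms 0.00072
scene 517 flange 311 cap 173 tilt x,y [22.19 -0.11] ox,oy [-0.003  -0.0021] h 0.0768 rms 0.00102
tcp [0.3999 0.1183 0.1669] toolY 111.1 F [ 0.5  0.9 -3.7]
```

Call:
send_rows(deltas="0 0 0.015 0 0.02; 0 0 0.03 0 0.02; 0 0 0.045 0 0.02; 0 0 0.06 0 0.02; 0 0 0.06 0 0.02", grip_force=40)

```text
clock: 12.45
position: [0.4005, 0.1184, 0.2281]
tcp_rot: [0.001, -0.183, 0.983, -0.0]
ft_force: [-0.3, 0.4, -3.9]
gripper_width: 0.0299
grasp_force: 43.1
```

```bash
python3 - <<'E' | grep -v "^cover \["
from icp import *
fit()
E
```

```text
wrist 8022 flange 1057 cap 5684 tilt x,y [ 2.209e+01 -2.000e-02] ox,oy [-0.0027 -0.    ] h 0.0771 rms 0.00074
scene 658 flange 375 cap 207 tilt x,y [22.33  0.07] ox,oy [-0.002  -0.0016] h 0.0781 rms 0.00094
tcp [0.4005 0.1184 0.2281] toolY 111.1 F [-0.3  0.4 -3.9]
```

Call:
send_rows(deltas="0 0 -0.03 0 0.02; 0 0 -0.055 0 0.02; 0.004 0.0015 -0.055 0 0.02; 0.007 0.003 -0.055 0 0.02; 0.009 0.0035 -0.055 0 0.02", grip_force=25)

```text
clock: 13.05
position: [0.4091, 0.1219, 0.1726]
tcp_rot: [-0.0, -0.183, 0.983, -0.0]
ft_force: [-2.8, -1.4, -1.8]
gripper_width: 0.0295
grasp_force: 43.3
```

```bash
python3 - <<'E' | grep -v "^cover \["
from icp import *
fit()
E
```

```text
wrist 8315 flange 1136 cap 5687 tilt x,y [20.37 -0.11] ox,oy [-0.0025 -0.    ] h 0.0773 rms 0.00073
scene 564 flange 321 cap 173 tilt x,y [ 2.054e+01 -1.000e-02] ox,oy [-0.0027 -0.0021] h 0.0772 rms 0.00104
tcp [0.4091 0.1219 0.1726] toolY 111.11 F [-2.8 -1.4 -1.8]
```

Call:
send_rows(deltas="0 0 0.03 0 0.02; 0 0 0.06 0 0.02; 0.02 -0.02 0.07 -0.1 0.02; 0.04 -0.04 0.07 -0.22 0.02; 0.06 -0.06 0.07 -0.34 0.02", grip_force=60)

```text
clock: 13.65
position: [0.4704, 0.0611, 0.2433]
tcp_rot: [0.001, -0.012, 1.0, 0.0]
ft_force: [1.3, 1.2, -5.2]
gripper_width: 0.0295
grasp_force: 62.5
```

Call:
send_rows(deltas="0.03 -0.02 0 -0.1 0.02; 0.06 -0.03 0 -0.147 0.02; 0.08 -0.036 0 -0.147 0.02; 0.087 -0.037 -0.02 -0.147 0.02; 0.087 -0.037 -0.035 -0.147 0.02")

```text
clock: 14.15
position: [0.5577, 0.0244, 0.2066]
tcp_rot: [0.001, 0.06, 0.998, 0.0]
ft_force: [0.2, -0.3, -5.2]
gripper_width: 0.0292
grasp_force: 62.4
```

Call:
send_rows(deltas="0 0 0 0 0.02; 0 0 0 0 0.02")

```text
clock: 14.35
position: [0.5562, 0.0249, 0.2078]
tcp_rot: [0.0, 0.059, 0.998, 0.0]
ft_force: [0.5, 0.5, -4.0]
gripper_width: 0.0295
grasp_force: 62.3
```

```bash
python3 - <<'E' | grep -v "^cover \["
from icp import *
fit()
for n in("scene","wrist"):
    i,d=cams.grab_frame(n); cv2.imwrite(f"pics/b_{n}.png",i[:,:,::-1])
a=cv2.imread("pics/b_scene.png"); b=cv2.imread("pics/b_wrist.png")
cv2.imwrite("pics/b2.png",np.hstack([cv2.resize(a[150:280,190:320],(450,450),interpolation=2),cv2.resize(b[0:400,140:500],(350,450))]))
E
```

```text
wrist 8268 flange 1130 cap 5649 tilt x,y [20.41  0.05] ox,oy [-0.0024  0.0001] h 0.0774 rms 0.00071
scene 0 flange 0 cap 0 tilt x,y [20.05  0.  ] ox,oy [0. 0.] h 0.077 rms nan
tcp [0.5562 0.0249 0.2078] toolY 83.2 F [ 0.5  0.5 -4. ]icp.py:25: RuntimeWarning: Mean of empty slice.
  print(n,sel.sum(),"flange",(g[:,2]<.01).sum(),"cap",(g[:,2]>.102).sum(),"tilt x,y",np.degrees(t[:2]).round(2),"ox,oy",t[2:4].round(4),"h",t[4].round(4),"rms",np.sqrt((sdf(g)**2).mean()).round(5))
  ret = ret.dtype.type(ret / rcount)
```

View pics/b2.png

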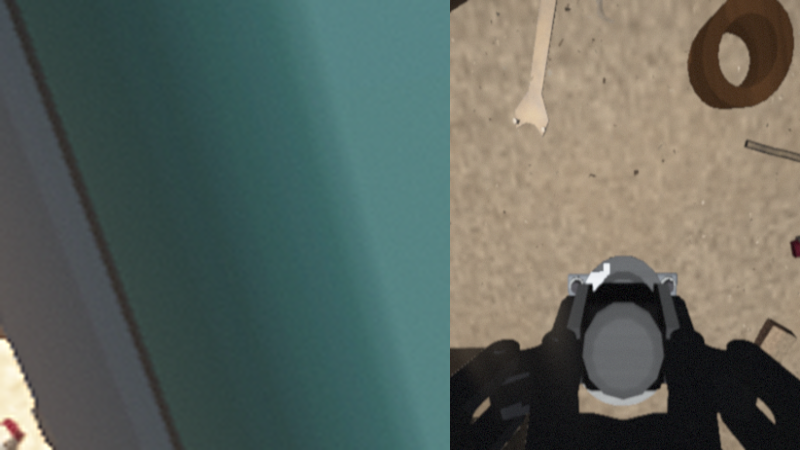

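Call:
send_rows(deltas="-0.003 0 -0.007 0 0.02; -0.001 -0.0003 -0.013 0 0.02; 0.002 -0.0006 -0.02 0 0.02; 0.004 -0.0007 -0.026 0 0.02; 0.004 -0.0007 -0.026 0 0.02", grip_force=90)

```text
clock: 15.05
position: [0.5599, 0.0241, 0.1798]
tcp_rot: [-0.001, 0.059, 0.998, 0.0]
ft_force: [-0.7, 0.5, -4.3]
gripper_width: 0.0291
grasp_force: 90.5
```

Call:
send_rows(deltas="0.001 -0.0001 -0.003 0 0.02; 0.002 -0.0003 -0.006 0 0.02; 0.002 -0.0003 -0.006 0 0.02")

```text
clock: 15.35
position: [0.562, 0.0238, 0.1746]
tcp_rot: [-0.0, 0.059, 0.998, 0.0]
ft_force: [-0.7, 0.7, -4.2]
gripper_width: 0.029
grasp_force: 90.5
```

```bash
python3 - <<'E' | grep -v "^cover \["
from icp import *
fit(("wrist",)); print(get_state()["moment"])
E
```

```text
wrist 8280 flange 1113 cap 5682 tilt x,y [20.38  0.05] ox,oy [-0.0024  0.0001] h 0.0775 rms 0.00072
tcp [0.562  0.0238 0.1746] toolY 83.19 F [-0.7  0.7 -4.2]
[ 0.04885822  0.09314879 -0.0008726 ]
```

Call:
send_rows(deltas="0.0006 -0.0001 -0.0015 0 0.02; 0.001 -0.0001 -0.003 0 0.02; 0.0016 -0.0002 -0.0045 0 0.02; 0.002 -0.0002 -0.0056 0 0.02; 0.002 -0.0002 -0.0056 0 0.02")

```text
clock: 15.9
position: [0.5639, 0.0236, 0.1692]
tcp_rot: [-0.0, 0.059, 0.998, -0.0]
ft_force: [-0.5, -0.8, -3.8]
gripper_width: 0.0293
grasp_force: 90.7
```

Call:
send_rows(deltas="0.0005 -0.0001 -0.0014 0 0.02; 0.001 -0.0001 -0.0028 0 0.02; 0.001 -0.0001 -0.0028 0 0.02")

```text
clock: 16.2
position: [0.5651, 0.0235, 0.1663]
tcp_rot: [-0.0, 0.059, 0.998, -0.0]
ft_force: [-0.7, -0.4, -4.5]
gripper_width: 0.0291
grasp_force: 90.8
```

Call:
send_rows(deltas="0.0005 -0.0001 -0.0014 0 0.02; 0.001 -0.0001 -0.0028 0 0.02; 0.001 -0.0001 -0.0028 0 0.02")

```text
clock: 16.5
position: [0.566, 0.0235, 0.1634]
tcp_rot: [-0.0, 0.059, 0.998, 0.0]
ft_force: [2.1, -0.6, -8.7]
gripper_width: 0.0291
grasp_force: 90.2
```

Call:
send_rows(deltas="0.0005 -0.0001 -0.0014 0 0.02; 0.001 -0.0001 -0.0028 0 0.02; 0.001 -0.0001 -0.0028 0 0.02")

```text
clock: 16.8
position: [0.5669, 0.0233, 0.1614]
tcp_rot: [0.0, 0.059, 0.998, -0.0]
ft_force: [-5.0, -0.4, 5.8]
gripper_width: 0.0292
grasp_force: 91.7
```

Call:
send_rows(deltas="0.0005 -0.0001 -0.0014 0 0.02; 0.001 -0.0001 -0.0028 0 0.02; 0.001 -0.0001 -0.0028 0 0.02")

```text
clock: 17.1
position: [0.5679, 0.0232, 0.1587]
tcp_rot: [0.0, 0.059, 0.998, -0.0]
ft_force: [-5.5, -0.9, 6.6]
gripper_width: 0.0292
grasp_force: 91.9
```

Call:
send_rows(deltas="0.0005 -0.0001 -0.0014 0 0.02; 0.001 -0.0001 -0.0028 0 0.02; 0.001 -0.0001 -0.0028 0 0.02")

```text
clock: 17.4
position: [0.5689, 0.0231, 0.156]
tcp_rot: [0.0, 0.059, 0.998, -0.0]
ft_force: [-6.0, -0.3, 7.4]
gripper_width: 0.0288
grasp_force: 92.1
```

Call:
send_rows(deltas="0.0003 -0.0001 -0.0014 0 0.02; 0.0006 -0.0001 -0.0028 0 0.02; 0.001 -0.0002 -0.0042 0 0.02; 0.0014 -0.0002 -0.0058 0 0.02; 0.0014 -0.0002 -0.0058 0 0.02")

```text
clock: 17.9
position: [0.5706, 0.0229, 0.1505]
tcp_rot: [0.001, 0.059, 0.998, -0.0]
ft_force: [-5.4, -0.2, 10.5]
gripper_width: 0.0293
grasp_force: 92.3
```

Call:
send_rows(deltas="0 0 0 0 0.02; 0 0 0 0 0.02; 0 0 0 0 0.02; 0 0 0 0 0.02")

```text
clock: 18.3
position: [0.5706, 0.0229, 0.1507]
tcp_rot: [0.001, 0.059, 0.998, -0.0]
ft_force: [-5.8, -0.6, 11.3]
gripper_width: 0.0293
grasp_force: 92.3
```

```bash
python3 - <<'E' | grep -v "^cover \["
from icp import *
t=fit(("wrist",))[0]; s=get_state(); print(s["moment"],s["ft_force"])
ty=np.radians(83.2); X=np.array([-np.sin(ty),np.cos(ty),0]); 
ax=np.tan(t[0])*X+np.array([0,0,1])+np.tan(t[1])*np.array([np.cos(ty),np.sin(ty),0]); ax/=np.linalg.norm(ax)
G=s["position"]+[0,0,.0187]+t[2]*X
N=np.array([.6125,.018,.0618]); v=N-G; al=-(v@ax); print("grip-to-nipple along axis",al,"spring in",t[4]+.05-al,"lateral",v+al*ax)
E
```

```text
wrist 8287 flange 1111 cap 5692 tilt x,y [20.45 -0.16] ox,oy [-0.0024  0.0002] h 0.0774 rms 0.00073
tcp [0.5706 0.0229 0.1507] toolY 83.19 F [-5.8 -0.6 11.3]
[-0.15075816  1.16342624 -0.00171844] [-5.98675915  0.07655584 11.17357787]
grip-to-nipple along axis 0.1146917260281368 spring in 0.01274630465716857 lateral [-2.65161052e-04 -1.51639785e-04 -9.19667704e-05]
```

```bash
python3 - <<'E'
from h import *
print(order.close_job())
E
```

```text
the job is handed in; nothing more can be done
None
```

The cover is seated on the housing: flange top at 68.4 mm and level to 0.2° when checked before the gun work. The gun's coupler pulled in as it reached the head, which I read as the snap. The gun's axis is at 20.4° to vertical and its spring is pressed in about 12.7 of 16 mm. It is held there in the grip at about 18 s, and the job is handed in; no verdict came back.

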